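# Dispense one enamel jar and nudge it onto the green mat

## Robot

A 6-joint arm with a two-finger parallel gripper is mounted at the origin on a cart in front of the work surface, level with it; the furniture and walls round the work are solid. World frame = base frame: x ahead of the robot, y to its left, z up, the work surface at z = 0. Lengths are in m, angles in degrees, forces in N, time in s.
With the tool pointing down it reaches from about 0.35 to 0.975 m from the base axis. Payload 4.9 kg.
Tool frame: the origin (TCP) lies midway between the tips of the shut fingers; the grasp point (between the pads) lies 19 mm behind it (env.pinch_z is the distance from the TCP to the grasp point, in m); z points along the fingers, y is the direction in which the jaws open and shut (so a half turn about z gives the same grasp; the last joint's range is limited). The gripper opens to 85 mm and grips with 20 to 120 N. Pads are 22 mm wide; open, the fingers measure 114 mm over their backs; the gripper's body (76 mm by 85 mm) begins 54 mm behind the grasp point. The pads swing forward as they close: fully open they stand 13 mm farther back than shut.
Start: joints at [65.088, 3.019, 92.412, -0, 84.569, -6.818], TCP at [0.194, 0.594, 0.196] pointing down, gripper open.
Joint ranges: [-172.51, 172.51], [-57.92, 126.97], [3.15, 148.05], [-58.71, 238.71], [5.1, 150.11], [-179.66, 179.66]. Speed limits (degrees/s): [147.25, 147.25, 180, 180, 180, 180].

## Interface

Orientations are given as [roll, pitch, yaw] about the fixed x, y, z axes, in that order (R = Rz(yaw) Ry(pitch) Rx(roll)).
In Python, from cell import env, kin, optics gives the robot as it stands. Calls block until the motion is done:
- env.goto(position, orientation): joint-space move of the TCP to a pose.
- env.line_to(position, frame=None, max_speed=0.15, threshold=None): straight line of the TCP; frame=None keeps the orientation; max_speed is the mean speed in m/s. With threshold (N) it stops when the force on the tool has changed by that much, and returns True; else False.
- env.set_joints(angles): joint-space move.
- env.release() and env.grab(newtons=None): open the fingers fully, or close them until they stop; newtons is the grip in N (None keeps the last).
- env.wait(seconds).
- kin.ik(position, orientation): joint angles nearest the present ones, or None.
- env.state(): the state.
- optics.camera(name): name is "side" or "top" or "wrist"; returns the picture (420x560x3 uint8, red, green, blue); there is no depth.
- optics.camera_model(name): a dict with "camera_matrix" (3x3 intrinsics, pixels), "R" (3x3) and "t" (3): a world point X has camera coordinates R X + t; the wrist camera has in their place "T_tool_cam" (4x4, takes a point from camera to tool coordinates, whose origin is the TCP and whose axes are the flange's). Camera axes: x right, y down, z forward; pixel columns grow to the right and rows downward; lengths in m; the calibration is good to about 2 mm. A picture is of the moment at which its call begins: read the wrist's pose just before it. camera_model takes no time and is no camera call.
A pose or a line that the arm cannot do raises env.Unreachable and nothing moves.
- env.job_done(): hands the job in, once; it reports no verdict.
The state is a dict: "clock": time; "joint_pos": joint angles; "qvel": joint speeds; "effort": joint torques, N m; "tcp_pos": TCP position; "orientation": TCP orientation; "ft_force": force on the tool from outside, world axes, zero at the start; "moment": the same for the moment, N m; "finger_gap": finger opening in m.
Only numpy, scipy, OpenCV 4.12 (cv2) and the standard library are available. Lean on these libraries where they do the work, as an engineer would, in place of code of your own. Each camera call takes 0.05 s, during which the arm holds its last target. There are 200 camera calls.

## Task

Press the black plunger of the jar dispenser all the way down once and let it come back up, so that it ejects the red enamel jar. Then push that jar sideways along the dispenser's deck with the fingertips until it stands wholly on the green mat. Do not pick up or tip the jar, leave the blue jar in the dispenser, and do not disturb the other things on the bench.

Things in the scene. Friction and masses are not known exactly. Their poses are not given: they have to be found in the camera images.
- dispenser: fixed jar dispenser; origin on the bench under the axis of its upright jar magazine, z up; -x is the side the jars come out of, +x the plunger side. Grey deck, top 6 mm above the bench, x = -106 to +22 mm, y = -125 to +125 mm, with a rim 4 mm thick and 6 mm high on its front and side edges. Blue housing behind the magazine: x = 23 to 113 mm, 54 mm wide, top 58 mm above the bench
- magazine (a point): centre of the top of the clear-walled magazine, 64 mm above the bench; 44 mm square outside; two jars stand in it, one on the other. Pressing the plunger drives a steel pusher out at its foot, which slides the lowest jar out along -x of the dispenser; when the plunger rises the pusher goes back and the next jar drops down
- plunger (a joint): travel of the plunger, m: 0 up, 0.030 fully pressed. Moves straight down; a spring returns it (3 N to start, 8 N fully down). After a few mm of idle travel the pusher slides the jar out by 2.2 mm for each mm of the plunger: at full travel the jar's axis is 60 mm out from the magazine axis
- plunger_top (a point): centre of the top of the black plunger knob (38 mm diameter, flat top), 110 mm above the bench when up and 80 mm when down; 68 mm along +x from the dispenser's origin
- outlet (a point): point on the deck's top surface where the ejected jar stands, 60 mm along -x from the dispenser's origin
- red_jar: screw-lid enamel jar, 34 mm diameter, 26 mm tall, about 16 g, origin at the centre of its underside, z up; red; at first the lower jar in the magazine
- blue_jar: screw-lid enamel jar, 34 mm diameter, 26 mm tall, about 16 g, origin at the centre of its underside, z up; blue; at first on top of the red jar in the magazine; must stay in the magazine
- green_mat: green round mat, 72 mm diameter, flat on the deck (under 1 mm thick, no step to push over), origin at the centre of its underside; 82 mm from the outlet along the deck, on either side (+y or -y of the dispenser)
- yellow_mat: yellow round mat, the same size, on the other side of the outlet; not used
- frit_jar_a: white-lidded glass jar, 58 mm diameter, 58 mm tall, beside the housing on the dispenser's +y side; leave alone
- frit_jar_b: white-lidded glass jar, 58 mm diameter, 58 mm tall, beside the housing on the dispenser's -y side; leave alone
- flux_tub: square milky tub, 77x68x70 mm; leave alone
- cream_jar: cream enamel jar, 34 mm diameter, 26 mm tall, on the bench; leave alone
- brush: red-handled brush, 140 mm long, 9 mm thick; leave alone
- marker: black and white marker, 124 mm long, 12 mm thick; leave alone
- shop_key: brass key on a ring, 98x32x5 mm; leave alone

How it is judged (in metres and radians):
On the way, in this order (a step that is already met when the one before it is completed fails the run):
1. the plunger is pressed all the way and the red jar stands clear of the magazine at the outlet (value of joint plunger above 0.026 m and x of red_jar in the frame of dispenser between -0.09 and -0.048 m and angle between red_jar's own z axis and vertical below 0.1 rad), for 0.05 s.
2. the plunger is up again and the blue jar has dropped to the foot of the magazine (value of joint plunger below 0.003 m and z of blue_jar in the frame of dispenser below 0.01 m), for 0.1 s.
At the end, for the whole second after the job is handed in: The red jar stands upright (within 0.06 rad) and at rest on the deck with its axis within 20 mm of the centre of the green mat, the blue jar is at the foot of the magazine, and the plunger is up (within 3 mm) (all of step 2 and horizontal distance between red_jar and green_mat below 0.02 m and angle between red_jar's own z axis and vertical below 0.06 rad and z of red_jar in the frame of dispenser below 0.009 m and linear speed of red_jar below 0.01 m/s and horizontal distance between blue_jar and dispenser below 0.01 m); the robot touches nothing.
It fails at once if the red jar is lifted more than 8 mm off the deck (z of red_jar in the frame of dispenser above 0.014 m).
It fails at once if the red jar is tipped by more than 0.4 rad (angle between red_jar's own z axis and vertical above 0.4 rad).
It fails at once if the blue jar leaves the magazine (x of blue_jar in the frame of dispenser below -0.012 m or z of blue_jar in the frame of dispenser above 0.045 m).
It fails at once if the plunger is pressed a second time (by more than 8 mm with the red jar already moved aside from the outlet) (value of joint plunger above 0.008 m and (y of red_jar in the frame of dispenser above 0.035 m or y of red_jar in the frame of dispenser below -0.035 m)).
It fails at once if another thing on the bench is moved by more than 15 mm (distance of any of frit_jar_a, frit_jar_b, flux_tub, cream_jar, brush, marker, shop_key from where it was at the start of the episode above 0.015 m).
It also fails if it takes over 48 s, if anything falls off the work surface, if the arm or the gripper's body presses on something with over 40 N, if the wrist force passes 120 N, or if a joint passes its speed limit or range.

## Working session

There is one attempt and no reset: what is moved stays moved. The work goes in short steps, each a Python script; the robot and the scene stay as the last script left them, time stands still between calls to the robot, and variables do not carry over. Pictures are saved under pics/ and viewed, about 8 in all and at most 12, crops included, and the job is handed in when it is done.

```bash
mkdir -p pics; python3 - <<'E'
from cell import env,optics
import cv2
for n in("top","side"):
    cv2.imwrite(f"pics/{n}0.png",cv2.resize(optics.camera(n)[:,:,::-1],(800,600),interpolation=cv2.INTER_CUBIC))
    print(n,optics.camera_model(n))
print(env.state(),env.pinch_z)
E
```

```text
top {'camera_matrix': array([[423.56855766,   0.        , 273.0832222 ],
       [  0.        , 423.56855766, 209.37718991],
       [  0.        ,   0.        ,   1.        ]]), 'R': array([[ 0.02701431, -0.99963026, -0.00309329],
       [-0.98925204, -0.02628875, -0.14383774],
       [ 0.14370324,  0.00694572, -0.98959645]]), 't': array([-0.00805883,  0.51224816,  0.98109471])}
side {'camera_matrix': array([[545.97155116,   0.        , 287.03877955],
       [  0.        , 545.97155116, 211.14688047],
       [  0.        ,   0.        ,   1.        ]]), 'R': array([[ 0.80972401, -0.58677479, -0.00650936],
       [-0.39487189, -0.53663361, -0.74572151],
       [ 0.43407744,  0.60639897, -0.66622599]]), 't': array([-0.42969539,  0.29094701,  1.35962288])}
{'clock': 0.1, 'joint_pos': array([ 6.50875408e+01,  3.05272507e+00,  9.24865647e+01, -1.74485996e-03,
        8.45688873e+01, -6.81771615e+00]), 'qvel': array([ 0.02194572, -0.16673237, -0.190453  ,  0.03565966, -0.0330594 ,
        0.0145176 ]), 'effort': array([ 3.13040482e-04, -3.94905603e+01, -3.71361780e+01, -1.29383898e-04,
        3.93668481e-03,  8.91059301e-06]), 'tcp_pos': array([0.19384681, 0.5934964 , 0.19486976]), 'orientation': array([-1.79892382e+02, -1.11173709e-02,  1.61905413e+02]), 'ft_force': array([ 0.27015816, -0.88312558, -0.25097705]), 'moment': array([ 0.00928701,  0.03873894, -0.03447783]), 'finger_gap': 0.08584548464737086} 0.0187
```

View pics/top0.png

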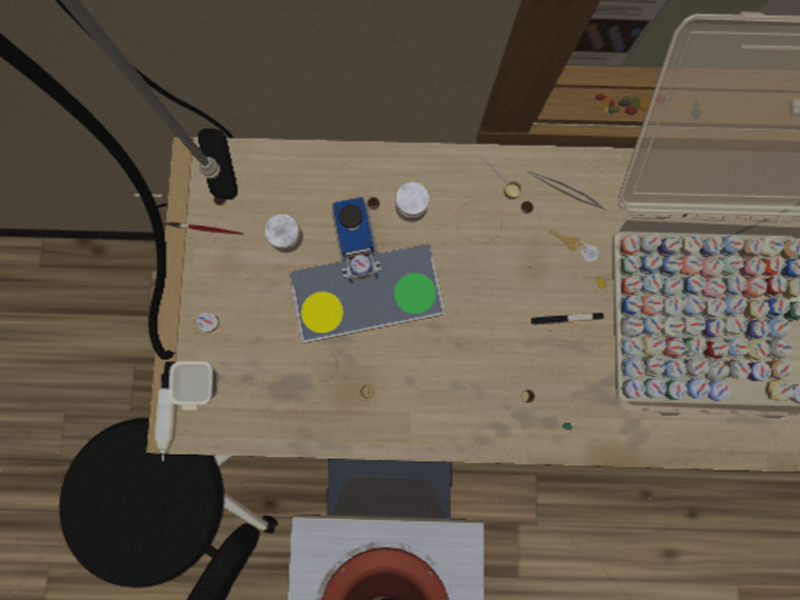

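View pics/side0.png

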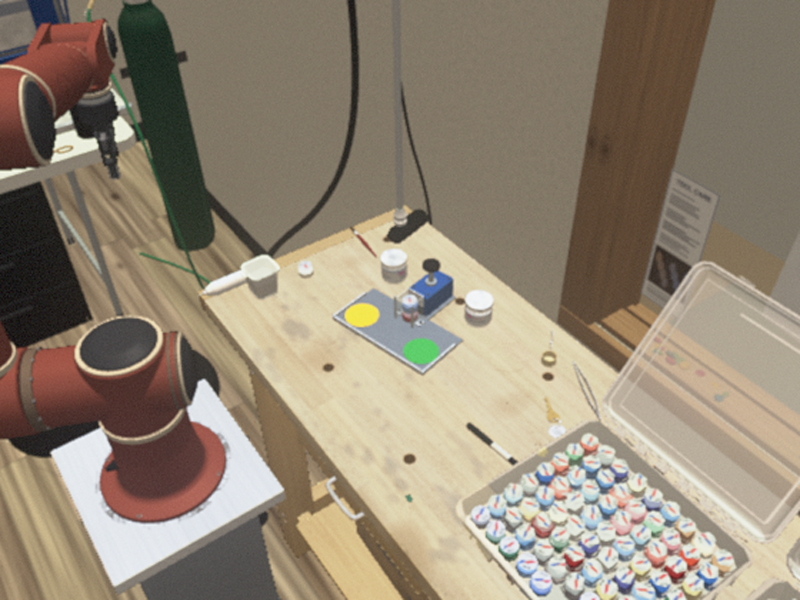

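Top view (800 px scale): knob ≈(350,216), magazine ≈(361,265), green mat (415,293), yellow mat (322,312). Side view: knob ≈(431,265), green (421,352), yellow (362,315). The dispenser's outlet faces the robot and green is on its -y side. Next I'll segment the mats and make one enlarged crop for the knob.

```bash
cat > h.py <<'E'
from cell import env,kin,optics
import numpy as np,cv2
def tri(pa,pb,a="top",b="side"):
    P=[]
    for n in(a,b):
        m=optics.camera_model(n);P.append(m["camera_matrix"]@np.c_[m["R"],m["t"]])
    X=cv2.triangulatePoints(P[0],P[1],np.array(pa,float),np.array(pb,float))[:,0];return X[:3]/X[3]
def onplane(p,z,n="top"):
    m=optics.camera_model(n);d=m["R"].T@np.linalg.inv(m["camera_matrix"])@np.array([*p,1.]);c=-m["R"].T@m["t"]
    return c+d*(z-c[2])/d[2]
def proj(X,n):
    m=optics.camera_model(n);q=m["camera_matrix"]@(m["R"]@np.array(X)+m["t"]);return q[:2]/q[2]
def blob(im,lo,hi,box):
    x0,y0,x1,y1=box
    m=cv2.inRange(cv2.cvtColor(im,cv2.COLOR_RGB2HSV)[y0:y1,x0:x1],lo,hi)
    n,l,s,c=cv2.connectedComponentsWithStats(m);i=1+s[1:,4].argmax();return c[i]+[x0,y0],s[i,4]
E
python3 - <<'E'
from h import *
t,s=optics.camera("top"),optics.camera("side")
G=((45,120,60),(75,255,255));Y=((22,150,100),(35,255,255))
for nm,c in(("green",G),("yellow",Y)):
    a,na=blob(t,*c,(190,160,320,250));b,nb=blob(s,*c,(220,190,330,270));print(nm,a,na,b,nb,tri(a,b),onplane(a,.0065))
A=cv2.resize(t[130:200,220:290,::-1],(560,560),interpolation=cv2.INTER_CUBIC)[:, :400+0]
a=cv2.resize(t[130:205,225:275,::-1],None,fx=8,fy=8,interpolation=cv2.INTER_CUBIC)
b=cv2.resize(s[170:245,270:320,::-1],None,fx=8,fy=8,interpolation=cv2.INTER_CUBIC)
cv2.imwrite("pics/c1.png",np.hstack([a,b]))
E
```

```text
green [290.0381558  204.92686804] 629 [294.27476038 245.28434505] 313 [ 0.52975882 -0.03614977  0.00436885] [ 0.52897766 -0.03584963  0.0065    ]
yellow [225.0619195  218.24303406] 646 [252.84615385 220.08791209] 273 [0.49247804 0.12375471 0.00409314] [0.49144224 0.12384751 0.0065    ]
```

View pics/c1.png

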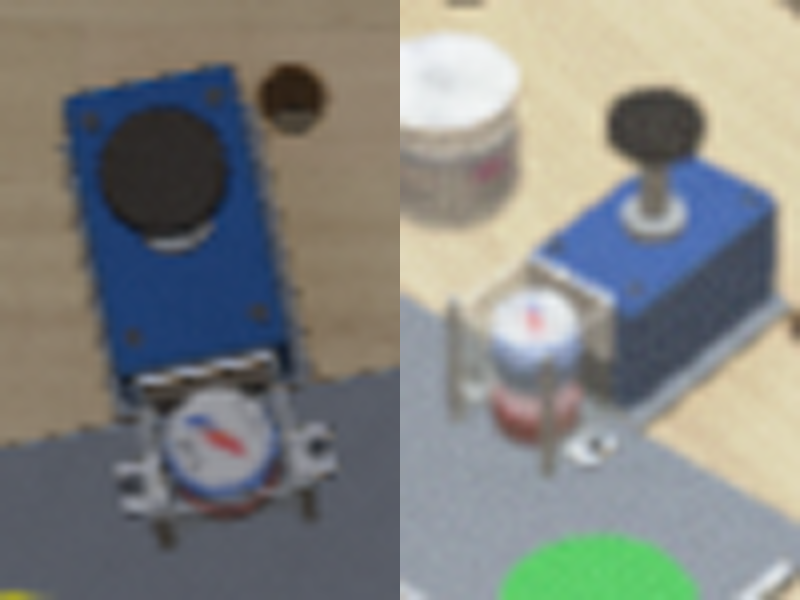

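```bash
cat >> h.py <<'E'
g=np.array([.5294,-.0360]);y=np.array([.4920,.1238])
o=(g+y)/2; ey=(y-g)/np.linalg.norm(y-g); ex=np.array([ey[1],-ey[0]])
yaw=np.degrees(np.arctan2(ex[1],ex[0])); O=o+.06*ex
def W(x,yy,z): return [*(O+x*ex+yy*ey),z]
def D(p): d=np.array(p[:2])-O; return np.round([d@ex*1e3,d@ey*1e3],1)
E
python3 - <<'E'
from h import *
k=tri((245.5,151.25),(302,185)); print("knob",k,D(k),"expect",W(.068,0,.11),"yaw",yaw)
print("pole base",onplane((210/1.4286,170/1.4286),0))
print("mag/jar lid",tri((225+222/8,130+440/8),(270+135/8,170+313/8)), W(0,0,.058))
for yw in(yaw,yaw-180): print(yw,kin.ik(W(.068,0,.15),[180,0,yw]),kin.ik(W(-.06,.055,.014),[180,0,yw]))
E
```

```text
knob [0.63648972 0.07123093 0.10488766] [68.7 -2.1] expect [np.float64(0.6353320868859422), np.float64(0.07306921182436946), 0.11] yaw 13.172553423326889
pole base [0.74404903 0.33673833 0.        ]
mag/jar lid [0.56841629 0.05440728 0.05760404] [np.float64(0.5691212907277854), np.float64(0.057573068042673176), 0.058]
13.172553423326889 [-1.01987698e-01  6.73384414e+00  9.29235618e+01 -2.54444375e-14
  8.03425941e+01  7.67254589e+01] [ 2.66324074e+00 -2.18028968e+00  1.16157776e+02 -2.54444375e-14
  6.60225138e+01  7.94906873e+01]
-166.8274465766731 [-1.01987698e-01  6.73384414e+00  9.29235618e+01  0.00000000e+00
  8.03425941e+01 -1.03274541e+02] [   2.66324074   -2.18028968  116.15777589    0.           66.02251379
 -100.50931268]
```

The mat-derived frame, the triangulated knob and the jar lid agree to about 3 mm, with heights within 5 mm. Pressing now.

```bash
python3 - <<'E'
from h import *
env.grab(20)
R=[180,0,yaw]
env.goto([.42,.25,.25],R)
env.goto(W(.068,-.001,.135),R)
f0=env.state()["ft_force"]
print(env.state()["clock"],f0,env.state()["finger_gap"])
r=env.line_to(W(.068,-.001,.0775),max_speed=.035,threshold=20)
s=env.state();print(r,s["tcp_pos"],s["ft_force"]-f0,s["clock"])
env.wait(.2)
s=env.state();print(s["tcp_pos"],s["ft_force"]-f0)
cv2.imwrite("pics/press.png",cv2.resize(optics.camera("side")[150:270,220:380,::-1],None,fx=4,fy=4,interpolation=cv2.INTER_CUBIC))
E
```

```text
3.7417 [-0.50392566  0.41459368  0.83091875] -0.00015386626948586305
False [0.63576614 0.07210965 0.07782133] [ 0.95636869 -0.01571164 -1.22874918] 5.5333
[0.63564315 0.07212753 0.07765482] [ 0.04139972 -0.26535729 -0.31145777]
```

View pics/press.png

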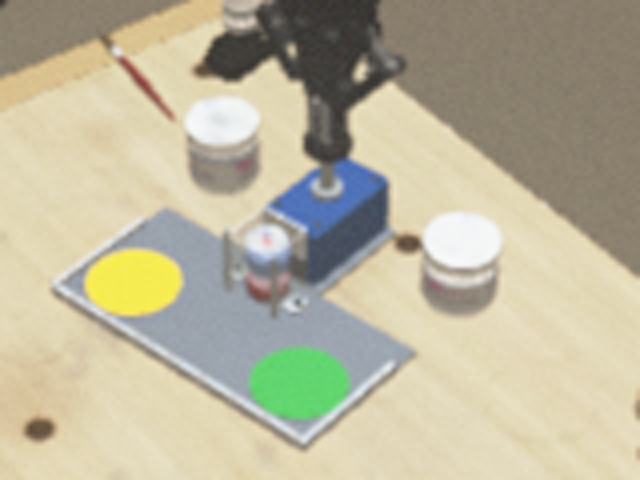

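```bash
python3 - <<'E'
from h import *
s=env.state();print(s["tcp_pos"],s["orientation"],s["ft_force"],s["finger_gap"],s["effort"],s["joint_pos"])
for n in("side","top"):
  print(n,proj(s["tcp_pos"],n),"knob up",proj(W(.068,0,.11),n),"down",proj(W(.068,0,.08),n))
A=optics.camera("side")[140:230,255:345,::-1];B=optics.camera("top")[110:200,200:290,::-1]
cv2.imwrite("pics/p2.png",cv2.resize(np.hstack([A,B]),(800,400),interpolation=cv2.INTER_CUBIC))
E
```

```text
[0.63562729 0.07210382 0.07763444] [ 1.79998377e+02 -1.07912133e-02  1.31728576e+01] [-0.46155036  0.66742807  0.34206234] 1.5568426397822006e-05 [ 2.72067273e-04 -4.25733662e+01 -3.45554852e+01  8.46646299e-05
 -6.58848694e-04 -2.27069307e-05] [-1.89439560e-01  1.04928571e+01  9.59922581e+01  9.54339886e-04
  7.35040107e+01  7.66374321e+01]
side [301.18616876 192.14938783] knob up [301.02667532 183.56043392] down [300.92033411 191.40937075]
top [246.20698888 154.26422394] knob up [244.84158143 150.50288315] down [245.72485766 154.10103841]
```

View pics/p2.png

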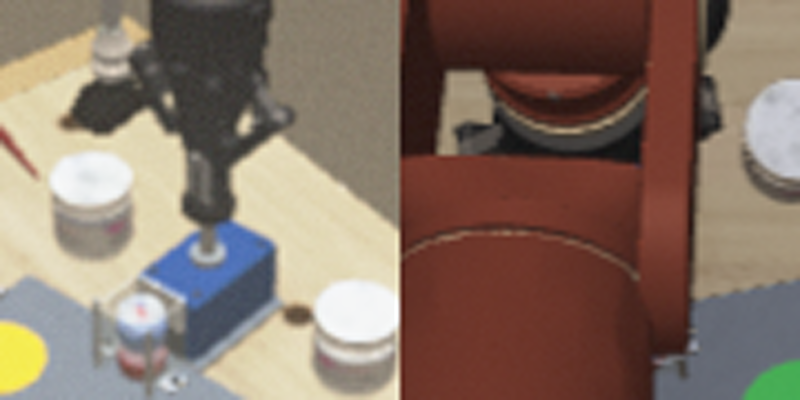

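The knob is still up, at side (302,186), and no force was felt, so the tip isn't where I assumed. I'll check the reported TCP against the pictures.

```bash
python3 - <<'E'
from h import *
print("start tcp px(800 scale)",proj([.1938,.5935,.1949],"side")*1.4286)
env.line_to(W(.068,-.001,.17),max_speed=.15)
env.goto(W(-.06,-.10,.15),[180,0,yaw])
s=env.state();print(s["tcp_pos"],s["finger_gap"],s["clock"])
out=[]
for n in("side","top","wrist"):
  im=optics.camera(n)[:,:,::-1].copy()
  if n!="wrist":
    p=proj(s["tcp_pos"],n);print(n,p);c=p.astype(int)
    out.append(cv2.resize(im[c[1]-45:c[1]+45,c[0]-30:c[0]+30],(266,400),interpolation=cv2.INTER_CUBIC))
  else: out.append(cv2.resize(im,(266,200)))
out[2]=np.vstack([out[2],out[2]*0])
cv2.imwrite("pics/p3.png",np.hstack(out));print(optics.camera_model("wrist"))
E
```

```text
start tcp px(800 scale) [120.08172447 185.42047128]
[ 0.53373782 -0.05310256  0.14967495] -0.00016470066725547442 7.3417
side [299.26091512 210.05064095]
top [300.55678886 192.66098966]
{'camera_matrix': array([[326.38145645,   0.        , 278.07746099],
       [  0.        , 326.38145645, 212.22461399],
       [  0.        ,   0.        ,   1.        ]]), 'T_tool_cam': array([[-7.23104352e-04, -9.54677289e-01, -2.97641986e-01,
         7.58833954e-02],
       [ 9.99999730e-01, -6.50521456e-04, -3.42915657e-04,
         1.57241671e-03],
       [ 1.33751291e-04, -2.97642153e-01,  9.54677501e-01,
        -1.78541921e-01],
       [ 0.00000000e+00,  0.00000000e+00,  0.00000000e+00,
         1.00000000e+00]])}
```

View pics/p3.png

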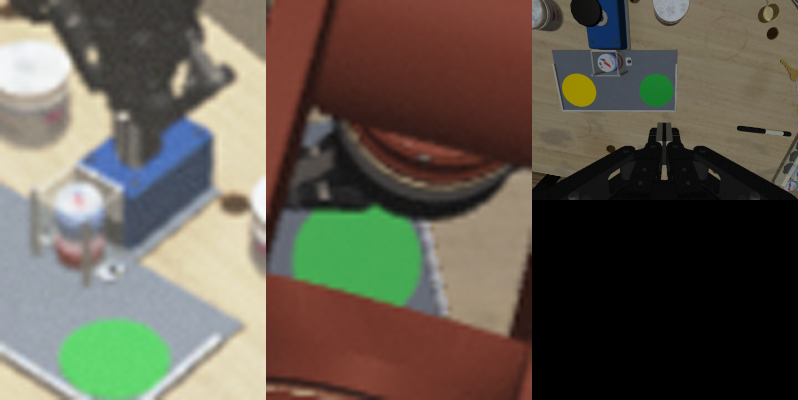

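Shut fingertips appear in the side view at about (299,202), while the reported TCP projects to (299,210). The wrist view agrees in direction. The real tip is therefore roughly 30 mm above the reported TCP, with no visible sideways error. I'll find contact by force and press relative to that.

```bash
python3 - <<'E'
from h import *
R=[180,0,yaw]
env.goto(W(.068,-.001,.13),R)
env.line_to(W(.068,-.001,.085),max_speed=.1); env.wait(.2)
f0=env.state()["ft_force"]
r=env.line_to(W(.068,-.001,.05),max_speed=.025,threshold=3)
s=env.state();z0=s["tcp_pos"][2];print(r,z0,s["ft_force"]-f0)
if r:
  r=env.line_to(W(.068,-.001,max(z0-.034,.035)),max_speed=.03,threshold=18)
  env.wait(.15)
  s=env.state();print(r,s["tcp_pos"],s["ft_force"]-f0,s["clock"])
cv2.imwrite("pics/press2.png",cv2.resize(optics.camera("side")[150:270,220:380,::-1],None,fx=4,fy=4,interpolation=cv2.INTER_CUBIC))
E
```

```text
True 0.07161266124397114 [ 1.59412233 -0.51149534  1.61613625]
True [0.6354205  0.07211011 0.04531636] [-2.72015136 -1.27913513  6.85905387] 10.725
```

View pics/press2.png

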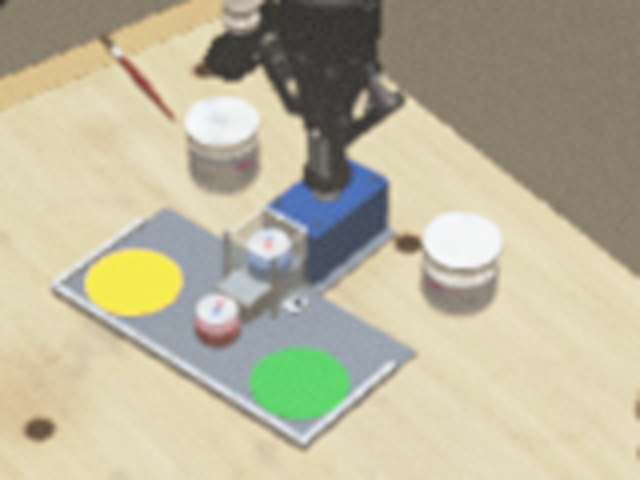

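The red jar is out at side crop (217,320) and the blue jar is still up. The static force of about 7 N leaves it unclear whether the plunger reached full travel, so I'll press to the stop firmly before releasing.

```bash
python3 - <<'E'
from h import *
for dz in(.002,.002,.002,.002):
  z=env.state()["tcp_pos"][2]
  r=env.line_to(W(.068,-.001,z-dz),max_speed=.02,threshold=30);env.wait(.15)
  s=env.state();print(r,s["tcp_pos"][2],s["ft_force"])
  if s["ft_force"][2]>20: break
im=optics.camera("side");c,n=blob(im,(0,90,60),(8,255,255),(262,210,290,245));print(c,n)
E
```

```text
False 0.04471059479690765 [-5.34790964  0.39990469 10.91496656]
False 0.044666149730367956 [-6.1947527  -1.13371279 13.98556253]
False 0.04467066822117222 [-6.47570163 -1.30769431 13.7372661 ]
False 0.04471064851810351 [-5.55465722 -0.03817068 12.85949539]
[274.46666667 233.8       ] 15
```

The stop is confirmed: z stuck at 0.0447 with 11–14 N. That puts the tip about 35 mm above the reported TCP. Releasing, then looking.

```bash
cat >> h.py <<'E'
H=.0353
def view(f):
  A=optics.camera("side")[170:260,240:330,::-1];B=optics.camera("top")[150:240,215:305,::-1]
  cv2.imwrite(f,cv2.resize(np.hstack([A,B]),(800,400),interpolation=cv2.INTER_CUBIC))
E
python3 - <<'E'
from h import *
R=[180,0,yaw]
env.line_to(W(.068,-.001,.10),max_speed=.06)
env.line_to(W(.068,.055,.10)); env.line_to(W(-.06,.06,.06))
r=env.line_to(W(-.06,.06,.017-H),max_speed=.06,threshold=8)
s=env.state();print(r,s["tcp_pos"],s["ft_force"],s["clock"])
view("pics/v1.png"); t=s["tcp_pos"]+[0,0,H]
print("side",(proj(t,"side")-[240,170])*4.444,"jar top exp",(proj(W(-.06,0,.032),"side")-[240,170])*4.444)
E
```

```text
False [ 0.49750989  0.10236799 -0.0177834 ] [ 0.30386913 -0.24013326  0.00094988] 16.5583
side [ 79.17314781 222.39665751] jar top exp [144.60285463 246.87763466]
```

View pics/v1.png

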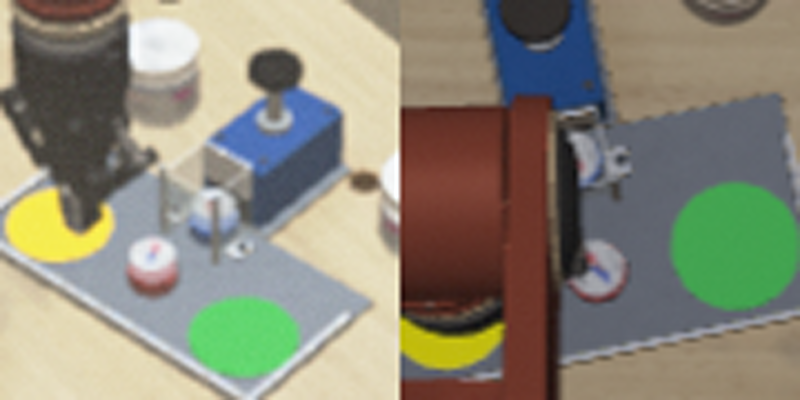

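Plunger is up and the blue jar has dropped. The red jar's lid is at side crop (153,253) and top crop (200,267), and the fingertip is where predicted.

```bash
python3 - <<'E'
from h import *
X=tri((215+200/4.444,150+267/4.444),(240+153/4.444,170+253/4.444));print("jar lid",X,D(X))
P=onplane((215+200/4.444,150+267/4.444),.032);Q=onplane((240+153/4.444,170+253/4.444),.032,"side");print(D(P),D(Q))
jx=(D(P)[0]+D(Q)[0])/2e3
s=env.state();f=D(s["tcp_pos"]);print(f)
z=.017-H
env.line_to(W(jx,f[1]/1e3,z),max_speed=.03)
env.line_to(W(jx,-.030,z),max_speed=.03)
s=env.state();print(s["tcp_pos"],D(s["tcp_pos"]),s["ft_force"],s["clock"])
view("pics/v2.png")
E
```

```text
jar lid [0.51156303 0.03674176 0.03129907] [-60.8  -7.2]
[-61.8  -6.4] [-60.8  -8.1]
[-59.6  59.9]
[ 0.51624464  0.01443754 -0.01830704] [-61.3 -30. ] [ 0.5638139  -0.33150787 -1.07009198] 20.0583
```

View pics/v2.png

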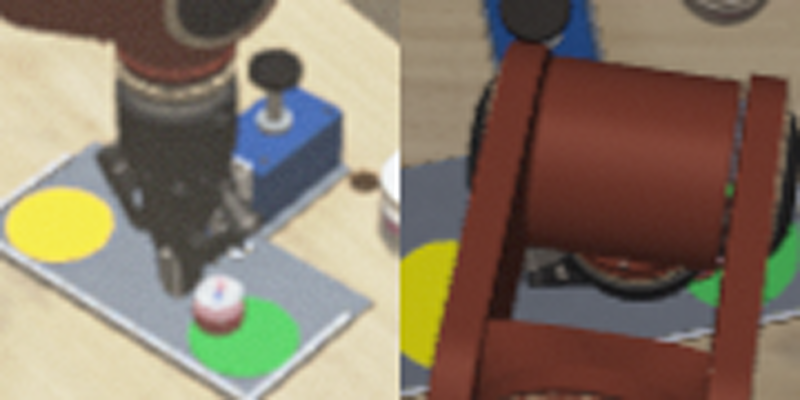

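The jar is upright and partly on the mat, with its lid at side crop (218,292). Now the remaining push.

```bash
python3 - <<'E'
from h import *
Q=onplane((240+218/4.444,170+292/4.444),.032,"side");d=D(Q);print("jar",d,"mat",D(g))
f=D(env.state()["tcp_pos"])/1e3; z=.017-H
yt=f[1]+(-.082-d[1]/1e3); print("yt",yt)
assert -.065<yt<-.03
env.line_to(W(f[0],yt,z),max_speed=.03)
env.line_to(W(f[0],yt+.03,z),max_speed=.06)
env.line_to(W(f[0],yt+.03,.10))
env.goto(W(-.05,.2,.2),[180,0,yaw])
print(env.state()["clock"])
t=optics.camera("top");view("pics/v3.png")
E
```

```text
jar [-60.8 -64. ] mat [-60.  -82.1]
yt -0.048
23.45
```

View pics/v3.png

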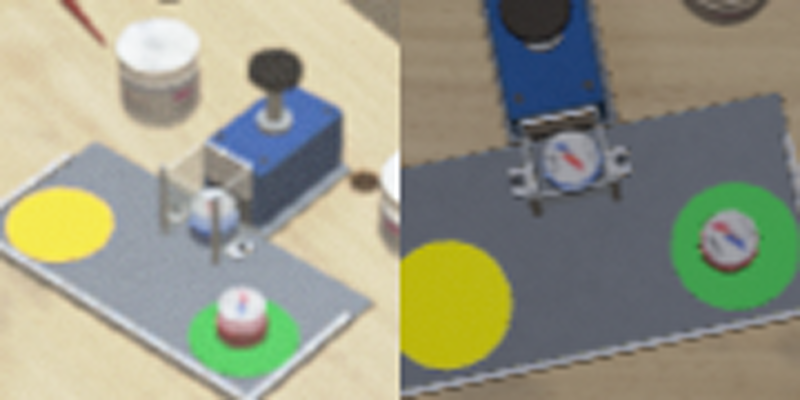

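The red jar is upright and wholly on the green mat, with its lid at top crop (330,238) and the mat at (337,246). The blue jar is at the magazine foot and the plunger is up.

```bash
python3 - <<'E'
from h import *
print(D(onplane((215+330/4.444,150+238/4.444),.032)),D(onplane((240+241/4.444,170+304/4.444),.032,"side")),env.state()["ft_force"])
env.job_done()
E
```

```text
[-60.4 -78.9] [-59.5 -82.3] [0.2366524  0.20278517 0.89032986]
the job is handed in; nothing more can be done
```

The job is handed in at about 23.5 s of the 48 s limit. I pressed the plunger to its stop once, and it ejected the red jar. After it came back up, I pushed the jar along the deck with the shut fingertips onto the green mat.

**Last checks:**
- **Red jar:** it stands upright on the mat. Its axis in the dispenser frame reads (-60, -79) mm from the top camera and (-60, -82) mm from the side camera. The mat centre is at (-60, -82) mm, so the jar is within about 4 mm of it.
- **Other parts:** the blue jar is at the foot of the magazine and the plunger is up. The arm is clear, and I saw nothing else disturbed in the cropped views.

**What disagreed:** the actual fingertips stood about 35 mm above the reported tool point. My first press therefore stopped in the air, with no contact force and the knob still up in the picture. I then found contact by force, confirmed the end stop (z stuck at 11–14 N), and used the corrected height for the push.

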